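# Start the packing conveyor from its console

## Robot

A 6-joint arm with a two-finger parallel gripper is mounted at the origin on the work surface. World frame = base frame: x ahead of the robot, y to its left, z up, the work surface at z = 0. Lengths are in m, angles in rad, forces in N, time in s.
With the tool pointing down it reaches from about 0.325 to 0.775 m from the base axis. Payload 5.5 kg.
Tool frame: the origin (TCP) lies at the very end of the fingers, on their centre line; the grasp point (between the pads) lies 19 mm behind it; z points along the fingers, y is the line along which they close (so a half turn about z gives the same grasp; the last joint's range is limited). The gripper opens to 88 mm and grips with 3 to 60 N. Pads are 20 mm wide; open, the fingers measure 115 mm over their backs; the gripper's body (75 mm by 178 mm) begins 61 mm behind the grasp point.
Start: joints at [1.097, 0.091, 1.231, -0, 1.82, -0.057], TCP at [0.243, 0.549, 0.223] pointing down, gripper open.
Joint ranges: [-2.87, 2.87], [-0.86, 2.18], [0.17, 2.46], [-1.51, 4.65], [0.06, 2.69], [-2.65, 2.65]. Speed limits (rad/s): [2.57, 2.57, 3.01, 3.14, 3.14, 3.14].

## Interface

Orientations are given as a unit quaternion [w, x, y, z].
In Python, from rig import sensors, viewer, ticket gives the robot as it stands.
- The arm moves only by the shell command python3 -m jog 'ROWS'. ROWS is JSON, a list of rows, each a list of 5 numbers: the opening, from -1 (shut) to 1 (fully open), then the shift along the tool's x, y, z normalised to -1 to 1, where 1 is 0.3 m, then the turn about the tool's z normalised to -1 to 1, where 1 is 2 rad. A call has 1 to 5 rows; each row is the pose to reach, as a shift and turn from the pose commanded when the call began, along the tool's axes at that moment; what a row does not reach only later rows make up. A row lasts 1/12 s, in which the tool goes at most 41.7 mm and 7.16 degrees, less where a joint would pass 70% of its speed; a pose out of reach is approached as far as the arm can. A call with a number of a shift or a turn outside -1 to 1 is refused whole. A call with a gripper value outside its range is refused whole. The fingers move at their own pace and stop on an object; the grip force is fixed at half the most. Time passes only in rows, so rows that repeat a pose let the fingers close. It gives the time, the measured TCP pose, the force, the opening and the grip force at its end, in the units of the state.
- sensors.get_obs(): the state, without advancing time (a new reading comes with each control period).
- viewer.camera(name): name is "scene" or "top" or "wrist"; returns a dict with "frame" (420x560x3 uint8, blue, green, red), "K" (3x3 intrinsics, pixels), "dist" ([k1, k2, p1, p2, k3] as OpenCV has them; the pictures are not rectified), "rvec" (rotation vector, rad) and "tvec" (3), from world to camera coordinates, as OpenCV has them. Camera axes: x right, y down, z forward; pixel columns grow to the right and rows downward; lengths in m; the calibration is good to about 2 mm. A picture is of the moment at which its call begins. There is no depth.
- ticket.hand_in(): hands the job in; it is judged then, once.
The state is a dict: "time_s": time; "joint_positions": joint angles; "dq": joint speeds; "joint_efforts": joint torques, N m; "tcp_pos": TCP position; "tcp_rot": TCP orientation; "wrist_force": force on the tool from outside, world axes, zero at the start; "torque": the same for the moment, N m; "opening": opening from 0.0 (shut) to 1.0 (fully open); "grasp_force": force on a finger pad.
Only numpy, scipy, OpenCV 4.12 (cv2) and the standard library are available. Lean on these libraries where they do the work, as an engineer would, in place of code of your own. Each camera call takes 0.05 s, during which the arm holds its last target. There are 200 camera calls.

## Task

Start the cake-packing conveyor from its control console: with the fingertips, press three switches fully in, lightly and in this order: first the square head, then the long bar head, last the round disc head. Leave the ball-topped switch alone, pull nothing up, and do not disturb the jar, tub, carton or spatula standing around.

Things in the scene. Friction and masses are not known exactly. Their poses are not given: they have to be found in the camera images.
- console: Grey, white-topped control console, fixed to the table: box 220 (x) x 420 (y) x 70 mm high. Origin at the centre of its underside on the table; its z is up, its long side is its y. The four switches stand in one row along its y, 90 mm apart, 30 mm to the -x (robot) side of its centre line, in any order.
- square_switch: The square switch, fixed on the console top: a flat steel bezel 74 (x) x 52 (y) x 8 mm carrying the square head. Origin at the centre of the bezel's underside, 70 mm above the table; axes as the console's.
- square_top (a point): Centre of the top of the square head (square black block, 36 x 36 mm, 18 mm thick, flat top); moves with it. 46 mm above the console top (116 mm above the table) when the stem reads 0. The head rests on its stem by a spring cushion of 2 N/mm, 6 mm give: 2 mm while the stem slides; with the stem home the force rises to 12 N over 4 mm more. Over 25 N is too rough.
- square_head (a joint): Push-in of the square head's stem, m: 0 to 0.0015 as found, 0.012 fully in at a stop, negative if pulled up. The stem slides straight down with 3.5 N friction, stays where left.
- bar_switch: The bar switch, fixed on the console top: a flat steel bezel 74 (x) x 52 (y) x 8 mm carrying the bar head. Origin at the centre of the bezel's underside, 70 mm above the table; axes as the console's.
- bar_top (a point): Centre of the top of the bar head (oblong black bar, 66 mm along the switch's x by 22 mm along its y, 18 mm thick, flat top); moves with it. 46 mm above the console top (116 mm above the table) when the stem reads 0. The head rests on its stem by a spring cushion of 2 N/mm, 6 mm give: 2 mm while the stem slides; with the stem home the force rises to 12 N over 4 mm more. Over 25 N is too rough.
- bar_head (a joint): Push-in of the bar head's stem, m: 0 to 0.0015 as found, 0.012 fully in at a stop, negative if pulled up. The stem slides straight down with 3.5 N friction, stays where left.
- round_switch: The round switch, fixed on the console top: a flat steel bezel 74 (x) x 52 (y) x 8 mm carrying the round head. Origin at the centre of the bezel's underside, 70 mm above the table; axes as the console's.
- round_top (a point): Centre of the top of the round head (round black disc, 46 mm diameter, 18 mm thick, flat top with no ball); moves with it. 46 mm above the console top (116 mm above the table) when the stem reads 0. The head rests on its stem by a spring cushion of 2 N/mm, 6 mm give: 2 mm while the stem slides; with the stem home the force rises to 12 N over 4 mm more. Over 25 N is too rough.
- round_head (a joint): Push-in of the round head's stem, m: 0 to 0.0015 as found, 0.012 fully in at a stop, negative if pulled up. The stem slides straight down with 3.5 N friction, stays where left.
- ball_switch: The ball switch, fixed on the console top: a flat steel bezel 74 (x) x 52 (y) x 8 mm carrying the ball head. Origin at the centre of the bezel's underside, 70 mm above the table; axes as the console's.
- ball_top (a point): Centre of the top of the ball head (small black ball, 28 mm diameter, on a thin stem; the tallest of the four); moves with it. 66 mm above the console top (136 mm above the table) when the stem reads 0. The head rests on its stem by a spring cushion of 2 N/mm, 6 mm give: 2 mm while the stem slides; with the stem home the force rises to 12 N over 4 mm more. Over 25 N is too rough.
- ball_head (a joint): Push-in of the ball head's stem, m: 0 to 0.0015 as found, 0.012 fully in at a stop, negative if pulled up. The stem slides straight down with 3.5 N friction, stays where left.
- jar: Small dark jar with a steel cap, 40 mm diameter, 50 mm tall, standing loose on the back (+x) part of the console top, its axis 85 to 90 mm behind the row of switches. Origin at the centre of its underside. Bystander.
- tub: White tub with a red lid, 90 mm diameter, 100 mm tall, standing on the table beside the console's +y end. Origin at the centre of its underside. Bystander.
- carton: Open cardboard carton of six dark chocolate ring cakes, 160 x 230 x 45 mm high, on the table behind (+x of) the console. Origin at the centre of its underside. Bystander.
- spatula: Spatula with a wooden handle and dark steel blade, lying on the table in front of (-x of) the console, roughly parallel to it. Origin under its middle. Bystander.

How it is judged:
By the outcome, as a careful person would: the job done as asked, in the order asked, and still so for the second after the job is handed in, with the robot touching nothing.
It also fails if it takes over 42 s, if anything falls off the work surface, if the arm or the gripper's body presses on something with over 40 N, if the wrist force passes 120 N, or if a joint passes its speed limit or range.

## Working session

There is one attempt and no reset: what is moved stays moved. The work goes in short steps, Python scripts to look and compute and a shell command to move; the robot and the scene stay as the last step left them, time stands still between calls to the robot, and variables do not carry over. Pictures are saved under pics/ and viewed, at most 10 in all, crops included, and the job is handed in when it is done.

```bash
mkdir -p pics
python3 - <<'E'
from rig import sensors, viewer
import cv2,pickle
o=sensors.get_obs();print(o)
for n in("top","scene"):
    c=viewer.camera(n);pickle.dump(c,open(n+".pkl","wb"));cv2.imwrite(f"pics/{n}0.png",c["frame"])
E
```

```text
{'time_s': 0.0, 'joint_positions': array([ 1.09729193e+00,  9.18268471e-02,  1.23184511e+00, -2.98265585e-06,
        1.81981444e+00, -5.66713656e-02]), 'dq': array([-0.00031305,  0.00120378, -0.00101784, -0.00059775,  0.00111012,
        0.00184336]), 'joint_efforts': array([-1.09296448e-03, -4.46461415e+01, -4.06438208e+01,  6.97320281e-02,
        2.96346552e-02, -1.29031814e-04]), 'tcp_pos': array([0.2427724 , 0.54836886, 0.22154909]), 'tcp_rot': array([-2.46678682e-04,  2.06911206e-01,  9.78359267e-01, -9.14172349e-04]), 'wrist_force': array([-0.85473123, -0.55933769, -0.091051  ]), 'torque': array([ 0.00431967, -0.02309441, -0.02623673]), 'grasp_force': 0.0, 'opening': 0.9953918541548986}
```

View pics/top0.png

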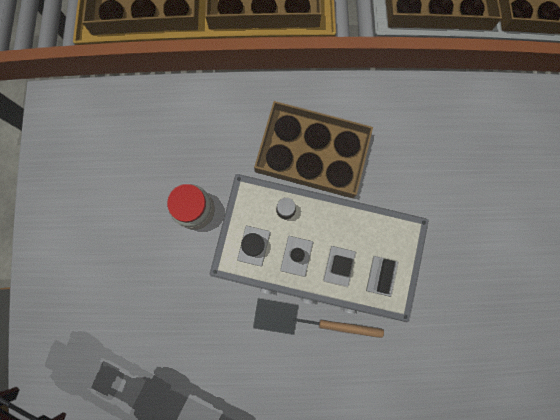

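View pics/scene0.png

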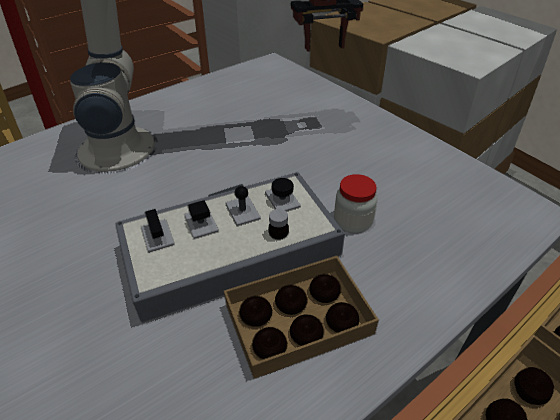

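Left to right in the top view the heads are round (253,244), ball (298,255), square (342,266) and bar (386,276). The jar is at (287,208) and the tub at (187,203). I'll measure these now.

```bash
cat > h.py <<'E'
import numpy as np,cv2
from scipy.spatial.transform import Rotation as R
def ray(c,uv,z):
    u=cv2.undistortPoints(np.array(uv,float).reshape(-1,1,2),c["K"],np.array(c["dist"])).reshape(-1,2)
    Rm=cv2.Rodrigues(np.array(c["rvec"],float))[0]; C=-Rm.T@np.array(c["tvec"],float).ravel()
    d=np.c_[u,np.ones(len(u))]@Rm
    return C+d*((z-C[2])/d[:,2])[:,None], C
def shift(o,p):
    q=np.array(o["tcp_rot"]);return R.from_quat(q,scalar_first=True).inv().apply(np.array(p)-o["tcp_pos"])/.3
E
python3 - <<'E'
import pickle,cv2,numpy as np
from h import *
from rig import sensors
c=pickle.load(open("top.pkl","rb"));f=c["frame"]
g=f.max(2)
m=((g<60)*255).astype(np.uint8);m[:200]=0;m[300:]=0
for k in cv2.findContours(m,cv2.RETR_EXTERNAL,cv2.CHAIN_APPROX_NONE)[0]:
    if cv2.contourArea(k)>60:
        (x,y),s,a=cv2.minAreaRect(k);p,C=ray(c,[(x,y)],.11);print("dark",x,y,s,a,p[0].round(4))
print("cam",C)
# console white top: warm (R>B) bright
w=((f[:,:,2].astype(int)-f[:,:,0]>8)&(g>140)).astype(np.uint8)*255;w[:170]=0;w[330:]=0
k=max(cv2.findContours(cv2.morphologyEx(w,cv2.MORPH_OPEN,np.ones((3,3))),cv2.RETR_EXTERNAL,2)[0],key=cv2.contourArea)
b=cv2.boxPoints(cv2.minAreaRect(k));P,_=ray(c,b,.07);print("box",b.round(1).tolist(),P.round(4),P.mean(0))
l=[np.linalg.norm(P[i]-P[(i+1)%4]) for i in range(4)];print(l)
i=int(np.argmax(l));d=P[(i+1)%4]-P[i];d*=np.sign(d[1]);d/=np.linalg.norm(d);n=np.array([d[1],-d[0],0])
print("yaw",np.arctan2(-d[0],d[1]))
for j in(135,45,-45,-135):print(j,(P.mean(0)-.03*n+j*1e-3*d).round(4))
E
```

```text
dark 385.6048889160156 275.8439025878906 (11.73362922668457, 32.68654251098633) 12.094758033752441 [ 0.4605 -0.0802  0.11  ]
dark 341.3176574707031 265.5705871582031 (18.00522804260254, 17.2459716796875) 12.528807640075684 [0.4826 0.0064 0.11  ]
dark 297.0 254.5 (13.0, 12.0) 90.0 [0.506  0.0926 0.11  ]
dark 252.5 244.5 (21.0, 21.0) 90.0 [0.5271 0.1795 0.11  ]
cam [0.46362416 0.12545977 0.97651084]
box [[217.5, 270.20001220703125], [238.60000610351562, 180.60000610351562], [424.1000061035156, 224.1999969482422], [403.1000061035156, 313.79998779296875]] [[ 0.4785  0.2539  0.07  ]
 [ 0.6645  0.2102  0.07  ]
 [ 0.5653 -0.177   0.07  ]
 [ 0.3825 -0.1227  0.07  ]] [0.52268493 0.04111521 0.07      ]
[np.float64(0.19108754204932252), np.float64(0.39974958248202924), np.float64(0.19077043330840757), np.float64(0.3886107437005461)]
yaw -0.25068763839986163
135 [0.5271 0.1793 0.07  ]
45 [0.5048 0.0922 0.07  ]
-45 [0.4825 0.005  0.07  ]
-135 [ 0.4601 -0.0822  0.07  ]
```

```bash
cat > go.py <<'E'
import sys
from h import *
from rig import sensors
T=dict(sq=(.4826,.0057),bar=(.4604,-.081),rd=(.5271,.1794))
o=sensors.get_obs();print(o["time_s"],o["tcp_pos"].round(4),o["wrist_force"].round(1),o["opening"])
for k,v in T.items():print(k,shift(o,(*v,.13)).round(3))
E
python3 go.py
```

```text
0.1 [0.2428 0.5484 0.2216] [ 0.6 -0.2 -0.5] 0.9994594056589812
sq [-1.463 -1.33   0.308]
bar [-1.513 -1.624  0.308]
rd [-1.365 -0.74   0.307]
```

```bash
python3 -m jog '[[-1,-0.1,-0.09,0,0],[-1,-0.2,-0.18,0,0],[-1,-0.3,-0.27,0,0],[-1,-0.39,-0.355,0,0],[-1,-0.488,-0.443,0,0]]'; python3 -m jog '[[-1,-0.1,-0.09,0,0],[-1,-0.2,-0.18,0,0],[-1,-0.3,-0.27,0,0],[-1,-0.39,-0.355,0,0],[-1,-0.488,-0.443,0,0]]'; python3 -m jog '[[-1,-0.1,-0.09,0,0],[-1,-0.2,-0.18,0,0],[-1,-0.3,-0.27,0,0],[-1,-0.39,-0.355,0,0],[-1,-0.488,-0.443,0,0]]'; python3 -m jog '[[-1,0,0,0,0],[-1,0,0,0,0],[-1,0,0,0,0]]'; python3 go.py
```

```text
time_s: 0.52
tcp_pos: [0.323, 0.3663, 0.222]
tcp_rot: [-0.0, 0.207, 0.978, -0.0]
wrist_force: [-0.0, -0.3, -0.6]
opening: 0.662
grasp_force: 0.0
time_s: 0.93
tcp_pos: [0.4031, 0.1853, 0.2224]
tcp_rot: [-0.0, 0.207, 0.978, 0.0]
wrist_force: [0.9, 0.4, -0.2]
opening: 0.282
grasp_force: 0.0
time_s: 1.35
tcp_pos: [0.4832, 0.0044, 0.2224]
tcp_rot: [-0.0, 0.207, 0.978, 0.0]
wrist_force: [0.3, 0.4, -0.4]
opening: 0.005
grasp_force: 0.0
time_s: 1.6
tcp_pos: [0.4828, 0.0065, 0.2222]
tcp_rot: [-0.001, 0.207, 0.978, 0.0]
wrist_force: [-0.8, 0.6, 0.1]
opening: 0.002
grasp_force: 0.0
1.6 [0.4828 0.0065 0.2222] [-0.8  0.6  0.1] 0.0022996407738875625
sq [-0.001 -0.003  0.307]
bar [-0.05  -0.297  0.307]
rd [0.098 0.587 0.307]
```

```bash
python3 -m jog '[[-1,0,0,0.1,0],[-1,0,0,0.2,0],[-1,0,0,0.27,0],[-1,0,0,0.31,0],[-1,0,0,0.33,0]]'; python3 -m jog '[[-1,0,0,0.01,0],[-1,0,0,0.02,0],[-1,0,0,0.03,0],[-1,0,0,0.04,0],[-1,0,0,0.05,0]]'; python3 -m jog '[[-1,0,0,0.005,0],[-1,0,0,0.01,0],[-1,0,0,0.01,0],[-1,0,0,0.01,0],[-1,0,0,0.01,0]]'
```

```text
time_s: 2.02
tcp_pos: [0.4819, 0.0077, 0.1217]
tcp_rot: [-0.001, 0.206, 0.979, -0.0]
wrist_force: [0.7, 0.4, 0.9]
opening: 0.008
grasp_force: 0.0
time_s: 2.43
tcp_pos: [0.4839, 0.0065, 0.1101]
tcp_rot: [0.001, 0.207, 0.978, 0.0]
wrist_force: [0.4, 1.2, 3.6]
opening: 0.006
grasp_force: 1.8
time_s: 2.85
tcp_pos: [0.4834, 0.0063, 0.1059]
tcp_rot: [0.0, 0.207, 0.978, 0.0]
wrist_force: [1.3, 1.5, 2.8]
opening: 0.003
grasp_force: 1.5
```

Run:
```python
from rig import viewer
import cv2
c=viewer.camera("scene");cv2.imwrite("pics/s1.png",cv2.resize(c["frame"][120:320,90:370],None,fx=2.5,fy=2.5))
```

```text
(no output)
```

View pics/s1.png

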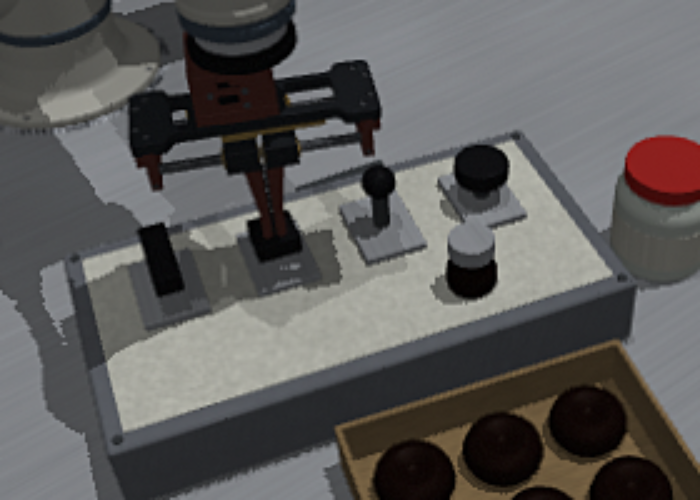

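The closed fingertips are resting on the middle of the square head, at about (272,235) in the crop. Nothing else is being touched. I'll keep pressing.

```bash
python3 -m jog '[[-1,0,0,0.005,0],[-1,0,0,0.01,0],[-1,0,0,0.013,0],[-1,0,0,0.013,0],[-1,0,0,0.013,0]]'; python3 -m jog '[[-1,0,0,0.003,0],[-1,0,0,0.005,0],[-1,0,0,0.005,0],[-1,0,0,0.005,0]]'
```

```text
time_s: 3.32
tcp_pos: [0.4833, 0.0062, 0.102]
tcp_rot: [0.0, 0.207, 0.978, 0.0]
wrist_force: [1.6, 1.5, 5.0]
opening: 0.004
grasp_force: 2.3
time_s: 3.65
tcp_pos: [0.4834, 0.0062, 0.1009]
tcp_rot: [0.001, 0.207, 0.978, 0.0]
wrist_force: [2.1, 1.8, 6.5]
opening: 0.005
grasp_force: 3.3
```

```bash
python3 -m jog '[[-1,0,0,0.002,0],[-1,0,0,0.004,0],[-1,0,0,0.004,0],[-1,0,0,0.004,0]]'; python3 -m jog '[[-1,0,0,-0.03,0],[-1,0,0,-0.08,0],[-1,0,0,-0.15,0],[-1,0,0,-0.2,0],[-1,0,0,-0.2,0]]'; python3 go.py
```

```text
time_s: 3.98
tcp_pos: [0.4834, 0.0063, 0.1001]
tcp_rot: [0.001, 0.207, 0.978, 0.0]
wrist_force: [-0.0, 1.5, 7.9]
opening: 0.009
grasp_force: 4.1
time_s: 4.4
tcp_pos: [0.4835, 0.006, 0.1617]
tcp_rot: [0.001, 0.207, 0.978, -0.0]
wrist_force: [0.2, 0.7, 0.4]
opening: 0.004
grasp_force: 0.0
4.4 [0.4835 0.006  0.1617] [0.2 0.7 0.4] 0.003619044726987071
sq [ 0.003 -0.002  0.106]
bar [-0.047 -0.296  0.106]
rd [0.102 0.587 0.105]
```

```bash
python3 -m jog '[[-1,-0.016,-0.1,0,0],[-1,-0.032,-0.2,0,0],[-1,-0.047,-0.296,0,0],[-1,-0.047,-0.296,0,0],[-1,-0.047,-0.296,0,0]]'; python3 -m jog '[[-1,0,0,0.06,0],[-1,0,0,0.1,0],[-1,0,0,0.13,0],[-1,0,0,0.14,0],[-1,0,0,0.15,0]]';python3 -m jog '[[-1,0,0,0.01,0],[-1,0,0,0.02,0],[-1,0,0,0.03,0],[-1,0,0,0.04,0],[-1,0,0,0.04,0]]'; python3 go.py
```

```text
time_s: 4.82
tcp_pos: [0.459, -0.0815, 0.1573]
tcp_rot: [-0.002, 0.208, 0.978, 0.0]
wrist_force: [1.1, 0.3, 0.3]
opening: 0.007
grasp_force: 0.0
time_s: 5.23
tcp_pos: [0.4596, -0.0798, 0.1134]
tcp_rot: [-0.001, 0.206, 0.978, 0.0]
wrist_force: [-1.2, 0.7, 3.2]
opening: 0.006
grasp_force: 1.7
time_s: 5.65
tcp_pos: [0.4603, -0.0804, 0.1019]
tcp_rot: [0.0, 0.207, 0.978, 0.0]
wrist_force: [-1.0, 2.2, 4.4]
opening: 0.007
grasp_force: 2.3
5.65 [ 0.4603 -0.0804  0.1019] [-1.   2.2  4.4] 0.006562930398603835
sq [ 0.048  0.293 -0.093]
bar [-0.001 -0.002 -0.094]
rd [ 0.147  0.882 -0.093]
```

```bash
python3 -m jog '[[-1,0,0,0.003,0],[-1,0,0,0.006,0],[-1,0,0,0.007,0],[-1,0,0,0.007,0],[-1,0,0,0.007,0]]'; python3 -m jog '[[-1,0,0,-0.03,0],[-1,0,0,-0.1,0],[-1,0,0,-0.2,0],[-1,0,0,-0.3,0],[-1,0,0,-0.33,0]]'; python3 go.py
```

```text
time_s: 6.07
tcp_pos: [0.4604, -0.0805, 0.1009]
tcp_rot: [0.001, 0.207, 0.978, 0.0]
wrist_force: [-2.4, 2.8, 6.4]
opening: 0.014
grasp_force: 3.4
time_s: 6.48
tcp_pos: [0.4613, -0.0814, 0.2039]
tcp_rot: [0.003, 0.207, 0.978, -0.0]
wrist_force: [-0.0, 0.6, 1.3]
opening: 0.009
grasp_force: 0.0
6.4833 [ 0.4613 -0.0814  0.2039] [-0.   0.6  1.3] 0.009341583720512756
sq [0.055 0.294 0.246]
bar [ 0.005 -0.     0.246]
rd [0.154 0.883 0.246]
```

```bash
python3 -m jog '[[-1,0.02,0.12,0,0],[-1,0.04,0.24,0,0],[-1,0.06,0.36,0,0],[-1,0.08,0.48,0,0],[-1,0.1,0.6,0,0]]'; python3 -m jog '[[-1,0.025,0.14,0,0],[-1,0.052,0.283,0,0],[-1,0.052,0.283,0,0],[-1,0.052,0.283,0,0],[-1,0.052,0.283,0,0]]'; python3 go.py
```

```text
time_s: 6.9
tcp_pos: [0.5057, 0.0974, 0.1983]
tcp_rot: [0.0, 0.207, 0.978, -0.0]
wrist_force: [-0.3, -0.4, -0.1]
opening: 0.002
grasp_force: 0.0
time_s: 7.32
tcp_pos: [0.5255, 0.1797, 0.1981]
tcp_rot: [-0.0, 0.207, 0.978, -0.001]
wrist_force: [-0.2, -0.5, -0.1]
opening: 0.003
grasp_force: 0.0
7.3167 [0.5255 0.1797 0.1981] [-0.2 -0.5 -0.1] 0.0030360621667390175
sq [-0.104 -0.588  0.228]
bar [-0.153 -0.882  0.228]
rd [-0.005  0.002  0.227]
```

```bash
python3 -m jog '[[-1,-0.005,0,0.1,0],[-1,-0.005,0,0.19,0],[-1,-0.005,0,0.25,0],[-1,-0.005,0,0.27,0],[-1,-0.005,0,0.28,0]]';python3 -m jog '[[-1,0,0,0.01,0],[-1,0,0,0.02,0],[-1,0,0,0.03,0],[-1,0,0,0.035,0],[-1,0,0,0.035,0]]'; python3 go.py
```

```text
time_s: 7.73
tcp_pos: [0.5263, 0.1776, 0.1141]
tcp_rot: [-0.001, 0.208, 0.978, -0.001]
wrist_force: [-1.9, 0.1, 3.9]
opening: 0.006
grasp_force: 1.3
time_s: 8.15
tcp_pos: [0.5277, 0.1792, 0.1051]
tcp_rot: [0.001, 0.207, 0.978, 0.0]
wrist_force: [0.6, -2.5, 2.4]
opening: 0.006
grasp_force: 1.6
8.15 [0.5277 0.1792 0.1051] [ 0.6 -2.5  2.4] 0.006272163543525195
sq [-0.097 -0.59  -0.083]
bar [-0.146 -0.884 -0.083]
rd [ 0.002 -0.    -0.083]
```

```bash
python3 -m jog '[[-1,0,0,0.005,0],[-1,0,0,0.01,0],[-1,0,0,0.015,0],[-1,0,0,0.015,0],[-1,0,0,0.015,0]]'; python3 -m jog '[[-1,0,0,0.001,0],[-1,0,0,0.002,0],[-1,0,0,0.002,0],[-1,0,0,0.002,0]]'
```

```text
time_s: 8.57
tcp_pos: [0.5276, 0.1795, 0.1009]
tcp_rot: [0.001, 0.207, 0.978, 0.0]
wrist_force: [-0.3, -3.0, 7.3]
opening: 0.007
grasp_force: 3.3
time_s: 8.9
tcp_pos: [0.5277, 0.1795, 0.1006]
tcp_rot: [0.001, 0.207, 0.978, 0.0]
wrist_force: [0.9, -2.6, 8.1]
opening: 0.006
grasp_force: 3.7
```

Home at about 8 N. Next I'll retreat and check with the cameras.

```bash
python3 -m jog '[[-1,0,0,-0.03,0],[-1,0,0,-0.1,0],[-1,0,0,-0.2,0],[-1,0,0,-0.3,0],[-1,0,0,-0.4,0]]'; python3 -m jog '[[-1,0.07,0.1,0,0],[-1,0.14,0.2,0,0],[-1,0.21,0.3,0,0],[-1,0.25,0.4,0,0],[-1,0.25,0.5,0,0]]'; python3 -m jog '[[-1,0,0,0,0],[-1,0,0,0,0],[-1,0,0,0,0]]'
python3 - <<'E'
from rig import viewer,sensors
import cv2
print(sensors.get_obs()["time_s"])
c=viewer.camera("scene");cv2.imwrite("pics/s2.png",cv2.resize(c["frame"][120:320,90:370],None,fx=2.5,fy=2.5))
E
```

```text
time_s: 9.32
tcp_pos: [0.5261, 0.18, 0.2197]
tcp_rot: [-0.001, 0.206, 0.978, -0.0]
wrist_force: [0.8, 1.1, 0.6]
opening: 0.007
grasp_force: 0.0
time_s: 9.73
tcp_pos: [0.5168, 0.3501, 0.2195]
tcp_rot: [-0.001, 0.205, 0.979, 0.0]
wrist_force: [-0.5, -0.8, 0.1]
opening: 0.003
grasp_force: 0.0
time_s: 9.98
tcp_pos: [0.5187, 0.3467, 0.2186]
tcp_rot: [-0.001, 0.207, 0.978, -0.001]
wrist_force: [0.9, -0.5, 0.2]
opening: 0.005
grasp_force: 0.0
9.9833
```

View pics/s2.png

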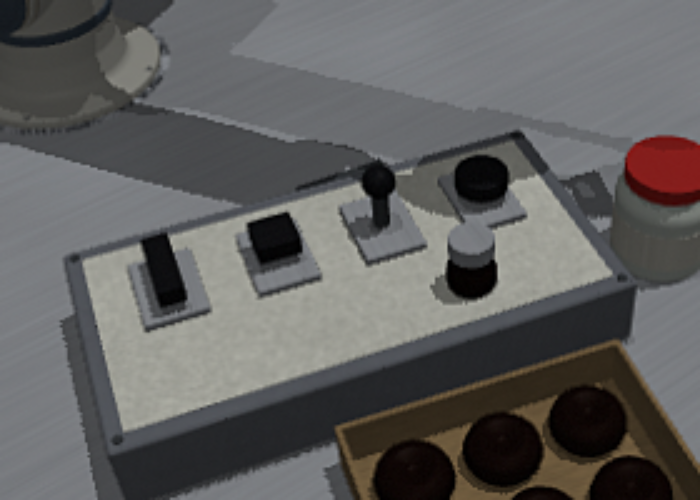

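All three heads now sit lower: bar (163,270), square (274,237) and round (481,178), each about 10 px down in the crop. The ball (379,182), jar, tub and carton look unchanged.

```bash
python3 -c "
from rig import ticket
print(ticket.hand_in())"
```

```text
the job is handed in; nothing more can be done
None
```

The job is handed in (no verdict shown): I pressed square, then bar, then round to the stop at 6–8 N each in about 10 s, and the final picture shows all three down and the ball switch, jar, tub and carton unmoved; the spatula was out of that view.

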